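Sweep the tablea off the board, then open the blender's filler cap and hold it

TASK

Sweep the four cocoa tablets (tablea) off the chopping board into its catch tray with the silicone spatula, not with the gripper itself, and lay the spatula back flat on the board. Then unscrew the orange filler cap on the blender lid: nobody remembers whether its thread is right- or left-handed, so feel for the way it loosens, trying the other way when one way stops. Lift the cap off and finish while holding it in the gripper, level and well clear above the filler opening, ready for the tablea to go in; leave the mortar, pestle and canister where they stand.

Things in the scene. Friction and masses are not known exactly. Their poses are not given: they have to be found in the camera images.
- board: Wooden chopping board with a steel catch tray along its -y side, one fixed piece. Origin: centre of the board's underside, on the counter. Board 280 mm along its x, 240 mm along its y, top 30 mm above the counter. Pieces pushed over the -y edge of the board (y = -120 mm) drop into the tray.
- tray (a point): Centre of the catch tray's inner floor, 3 mm above the counter; axes as the board's. The tray butts against the board's -y edge over its whole length: 280 mm along x, 110 mm along y (from -230 to -120 mm in the board's frame), open on top, walls 3 mm thick and 24 mm high, 6 mm lower than the board's top.
- spatula: Silicone spatula, 270 mm, about 90 g, lying flat on the board's +y side, roughly along the board's x. Origin: underside of the handle, on its centre line, 30 mm behind the blade; x towards the blade, z up. Wooden handle x = -130 to 30 mm, 20 wide, 16 tall; teal blade x = 30 to 140 mm, 58 wide, 9 thick; one flat underside. Balances near x = 25 mm.
- tablea1: A tablea: dark brown pressed cocoa tablet, disc of 28 mm diameter and 12 mm height, 12 g, lying loose on the board. Origin: centre of its underside, z along its axis.
- tablea2: A tablea: dark brown pressed cocoa tablet, disc of 28 mm diameter and 12 mm height, 12 g, lying loose on the board. Origin: centre of its underside, z along its axis.
- tablea3: A tablea: dark brown pressed cocoa tablet, disc of 28 mm diameter and 12 mm height, 12 g, lying loose on the board. Origin: centre of its underside, z along its axis.
- tablea4: A tablea: dark brown pressed cocoa tablet, disc of 28 mm diameter and 12 mm height, 12 g, lying loose on the board. Origin: centre of its underside, z along its axis.
- blender: Compact white blender with glass jar and black jar lid, on suction feet (does not move). Origin: centre of its underside; axis vertical. Round base 156 mm in diameter; jar 116 mm, lid 122 mm in diameter, black jar handle on the +y side reaching 100 mm from the axis. Flat top of the lid (104 mm in diameter) 232 mm above the counter.
- filler (a point): Centre of the rim of the threaded filler neck that rises from the jar lid on the blender's axis, 256 mm above the counter; z up. Neck 44 mm in diameter (52 mm over its threads), 24 mm high, 36 mm bore; hidden under the cap at first.
- cap: Orange ribbed round screw cap on the filler neck: 62 mm in diameter (64 over the ribs), 26 mm tall, about 60 g, flat top with a white radial mark. Origin: centre of its underside, z up; screwed on, it lies 20 mm below filler, 236 mm above the counter and 4 mm above the lid's flat top. Its thread is coarse, right-hand in some episodes, left-hand in others; the hand cannot be seen.
- cap_top (a point): Centre of the cap's flat top, 26 mm above the cap's origin. Turned the wrong way the cap stops within about 10 degrees and cannot be lifted. Turned the right way it runs with hardly any resistance, resting on the rim without rising, comes free to lift straight off after 64 to 83 degrees from the start (72 is best), and meets a stop at 85 to 94 degrees.
- mortar: White ceramic mortar, bystander: 114 mm in diameter, 80 mm high. Origin: centre of its underside.
- pestle: Dark wooden pestle lying on the counter, bystander: 150 mm long along its x, 32 mm thick. Origin: middle of its length, on the counter.
- canister: Glass canister with a wooden lid, bystander: 92 mm in diameter, 160 mm high. Origin: centre of its underside.

How it is judged:
By the outcome, as a careful person would: the job done as asked, in the order asked, and still so for the second after the job is handed in, while the arm keeps its last pose, push and grip.
It also fails if it takes over 67 s, if anything falls off the work surface, if the arm or the gripper's body presses on something with over 40 N, if the wrist force passes 120 N, or if a joint passes its speed limit or range.

ROBOT

A 6-joint arm with a two-finger parallel gripper is mounted at the origin on the work surface. World frame = base frame: x ahead of the robot, y to its left, z up, the work surface at z = 0. Lengths are in m, angles in rad, forces in N, time in s.
With the tool pointing down it reaches from about 0.35 to 0.975 m from the base axis. Payload 4.9 kg.
Tool frame: the origin (TCP) lies at the very end of the fingers, on their centre line; the grasp point (between the pads) lies ctrl.grip_point_offset behind it (ctrl.grip_point_offset is the distance from the TCP to the grasp point, in m); z points along the fingers, y is the direction in which the jaws open and shut (so a half turn about z gives the same grasp; the last joint's range is limited). The gripper opens to 85 mm and grips with 20 to 120 N. Pads are 22 mm wide; open, the fingers measure 114 mm over their backs; the gripper's body (76 mm by 85 mm) begins 54 mm behind the grasp point. The pads swing forward as they close: fully open they stand 13 mm farther back than shut.
Start: joints at [-1.431, 0.053, 1.613, -0, 1.476, -0.119], TCP at [0.16, -0.604, 0.231] pointing down, gripper open.
Joint ranges: [-3.01, 3.01], [-1.01, 2.22], [0.06, 2.58], [-1.02, 4.17], [0.09, 2.62], [-3.14, 3.14]. Speed limits (rad/s): [2.57, 2.57, 3.14, 3.14, 3.14, 3.14].

INTERFACE

Orientations are given as a rotation vector (axis times angle).
In Python, from station import ctrl gives the robot as it stands. The module is installed in compiled form; this text tells all that it offers.
- The arm moves only by the shell command python3 -m creep 'ROWS' [FORCE]. ROWS is JSON, a list of rows, each a list of 5 numbers: the closure in counts, from 0 (fully open) to 255 (shut), then the shift along the tool's x, y, z in mm, then the turn about the tool's z in rad. A call has 1 to 12 rows; each row is the pose to reach, as a shift and turn from the pose commanded when the call began, along the tool's axes at that moment; what a row does not reach only later rows make up. A row lasts 1/12 s, in which the tool goes at most 41.7 mm and 7.16 degrees, less where a joint would pass 70% of its speed; a pose out of reach is approached as far as the arm can. A call with a gripper value outside its range is refused whole. The fingers move at their own pace and stop on an object; FORCE is the grip in N (left out, the last holds). Time passes only in rows, so rows that repeat a pose let the fingers close. It gives the time, the measured TCP pose, the force and the opening at its end, in the units of the state.
- ctrl.get_obs(): the state, without advancing time (a new reading comes with each control period).
- ctrl.get_image(name): name is "scene" or "side" or "wrist"; returns the picture (420x560x3 uint8, red, green, blue); there is no depth.
- ctrl.calibration(name): a dict with "fx", "fy", "cx", "cy" (pixels), "R" (3x3) and "t" (3): a world point X has camera coordinates R X + t. Camera axes: x right, y down, z forward; pixel columns grow to the right and rows downward; lengths in m; the calibration is good to about 2 mm. The wrist camera is an equidistant fisheye: a pixel r from the principal point sees the ray r / f radians off the axis. A picture is of the moment at which its call begins: read the wrist's pose just before it. calibration takes no time and is no camera call; for the wrist camera it gives the pose at the moment of the call.
- ctrl.finish_job(): hands the job in, once; it reports no verdict.
Trained networks look in the newest picture that a camera, given by its name, has taken for a name from the list of things; names that differ only in an ending like _2 or _b are one class to them, and where a whole thing is asked for, a point or a joint stands for the part that bears it (a point fixed in the world has none). Each returns a list of dicts, best first, with "conf" (0 to 1); they miss things now and then, are a little off and sometimes report something else, mostly with a low value. They report only what shows in the picture. A call takes as long as a camera call.
- ctrl.boxes_of(camera, label): "rect" ([left, top, width, height] in pixels, round what is visible of it).
- ctrl.outline_of(camera, label): "mask" (420x560 bool, what is visible of it) and "rect" ([left, top, width, height] in pixels, round what is visible of it).
The state is a dict: "t": time; "q": joint angles; "dq": joint speeds; "effort": joint torques, N m; "tool_pos": TCP position; "tool_rot": TCP orientation; "contact_force": force on the tool from outside, world axes, zero at the start; "wrist_torque": the same for the moment, N m; "opening": finger opening in m.
Only numpy, scipy, OpenCV 4.12 (cv2) and the standard library are available. Lean on these libraries where they do the work, as an engineer would, in place of code of your own. Each camera call takes 0.05 s, during which the arm holds its last target. There are 200 camera calls.

## Working session

There is one attempt and no reset: what is moved stays moved. The work goes in short steps, Python scripts to look and compute and a shell command to move; the robot and the scene stay as the last step left them, time stands still between calls to the robot, and variables do not carry over. Pictures are saved under pics/ and viewed, about 8 in all and at most 12, crops included, and the job is handed in when it is done.

```bash
mkdir -p pics
python3 - <<'E'
from station import ctrl
import cv2, numpy as np
print(ctrl.get_obs(), ctrl.grip_point_offset)
ims=[]
for n in("scene","side"):
    im=ctrl.get_image(n); cv2.imwrite(f"pics/{n}0.png",im[:,:,::-1]); c=ctrl.calibration(n); print(n,c)
    for l in("board","spatula","tablea1","cap","blender","mortar","pestle","canister"):
        print(l,[(np.round(d["rect"],1).tolist(),round(d["conf"],2)) for d in ctrl.boxes_of(n,l)][:5])
E
```

```text
{'t': 0.0, 'q': array([-1.43099754e+00,  5.33596009e-02,  1.61430743e+00,  1.36475868e-05,
        1.47599809e+00, -1.19010706e-01]), 'dq': array([ 0.00035192, -0.00153457, -0.0001679 ,  0.00244344,  0.000478  ,
        0.00154648]), 'effort': array([-5.10326718e-04, -3.93686235e+01, -3.70174706e+01, -1.32787613e-04,
        7.07163315e-03, -8.78180089e-06]), 'tool_pos': array([ 0.15986569, -0.60355904,  0.2300533 ]), 'tool_rot': array([-3.11327052e+00, -4.05133862e-01,  1.24901268e-05]), 'contact_force': array([0.33555495, 0.21314703, 0.10546208]), 'wrist_torque': array([ 0.00688251, -0.04938245,  0.02667276]), 'opening': 0.08541985404633815} 0.0187
scene {'fx': 396.1294507736845, 'fy': 396.1294507736845, 'cx': 280.1392102603378, 'cy': 211.77418091444628, 'R': array([[-0.00885964,  0.99995796, -0.00236235],
       [ 0.8392858 ,  0.00615172, -0.54365568],
       [-0.54361829, -0.00679928, -0.83930502]]), 't': array([ 0.03354412, -0.39716071,  1.47119267])}
board []
spatula [([231.2, 172.2, 39.9, 75.7], 0.95)]
tablea1 [([204.4, 227.8, 12.4, 11.4], 0.59)]
cap [([379.0, 154.0, 26.3, 26.
[... 483 characters left out ...]
]), 't': array([-0.51377783,  0.31630004,  0.89113647])}
board [([192.7, 123.5, 26.4, 24.1], 0.65), ([219.8, 262.9, 178.6, 155.8], 0.62)]
spatula [([207.9, 271.9, 121.2, 41.0], 0.96)]
tablea1 [([293.1, 313.2, 16.0, 14.4], 0.57), ([332.0, 333.8, 12.9, 12.4], 0.55), ([309.0, 339.7, 14.1, 15.3], 0.52), ([317.8, 313.1, 16.5, 18.1], 0.48)]
cap [([194.8, 121.7, 24.0, 26.1], 0.85)]
blender [([187.3, 151.0, 58.0, 74.0], 0.71)]
mortar [([303.7, 181.8, 46.6, 44.6], 0.94), ([188.1, 150.9, 55.1, 73.4], 0.69), ([190.7, 231.4, 53.7, 30.7], 0.43)]
pestle [([192.5, 122.5, 27.2, 25.7], 0.71), ([189.9, 233.5, 56.2, 26.7], 0.57), ([310.1, 338.0, 13.6, 18.4], 0.26)]
canister [([268.3, 142.8, 34.7, 55.2], 0.55)]
```

Run:
```python
import cv2
a=cv2.imread("pics/scene0.png")[130:330,140:440];b=cv2.imread("pics/side0.png")[90:420,150:450]
cv2.imwrite("pics/a.png",cv2.resize(a,None,fx=2.6,fy=2.6,interpolation=cv2.INTER_CUBIC));cv2.imwrite("pics/b.png",cv2.resize(b,None,fx=1.8,fy=1.8,interpolation=cv2.INTER_CUBIC))
```

```text
(no output)
```

View pics/a.png

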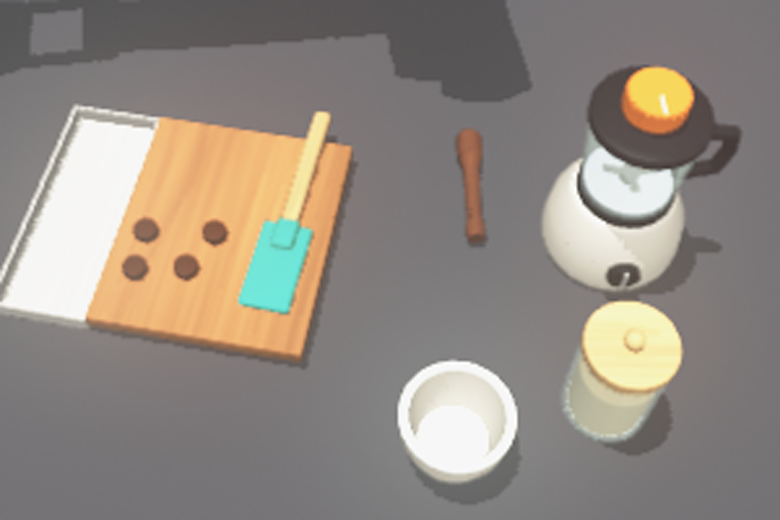

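View pics/b.png

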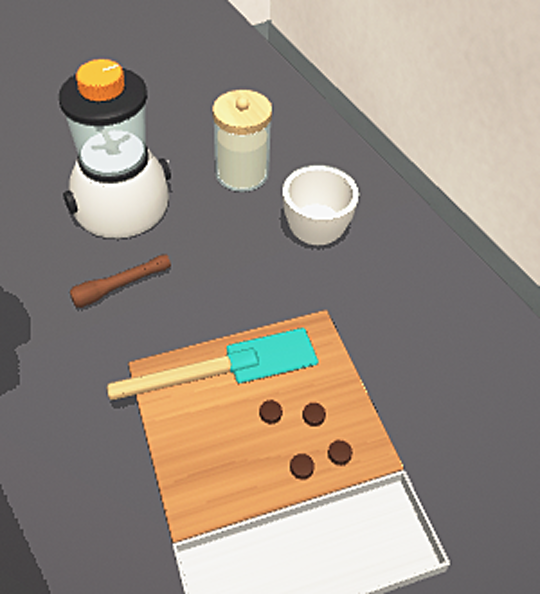

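Both pictures show the board at left with the tray on its -y side, the four tablea near the -y half, the spatula on the +y side with its blade toward +x, and the cap on the blender at right. Board top corners in scene.crop are about (158,118), (352,147), (302,350), (88,322); in the side crop (130,363), (327,312), (403,470), (174,541).

```bash
cat > h.py <<'E'
from station import ctrl
import numpy as np, cv2
from scipy.spatial.transform import Rotation as Ro
def ray(n,uv,z,c=None):
    c=c or ctrl.calibration(n); d=np.array([(uv[0]-c["cx"])/c["fx"],(uv[1]-c["cy"])/c["fy"],1])
    d=c["R"].T@d; o=-c["R"].T@c["t"]; return (o+d*(z-o[2])/d[2]).round(4)
def cen(m):
    y,x=np.nonzero(m); return x.mean(),y.mean()
E
python3 - <<'E'
from h import *
for p in[(158,118),(352,147),(302,350),(88,322)]: print("sc",ray("scene",(140+p[0]/2.6,130+p[1]/2.6),.03))
for p in[(130,363),(327,312),(403,470),(174,541)]: print("si",ray("side",(150+p[0]/1.8,90+p[1]/1.8),.03))
for n in("scene","side"):
    ctrl.get_image(n)
    for l,z in(("spatula",.036),("tablea1",.036),("cap",.250)):
        for d in ctrl.outline_of(n,l):
            m=d["mask"]; 
            print(n,l,round(d["conf"],2),m.sum(),ray(n,cen(m),z))
            if l=="spatula" and d["conf"]>.5:
                y,x=np.nonzero(m); P=np.array([ray(n,(a,b),.038)[:2] for a,b in zip(x,y)])
                im=ctrl.get_image(n).astype(int); t=im[y,x]; bl=t[:,2]>t[:,0]
                print("blade",P[bl].mean(0),"handle",P[~bl].mean(0),bl.sum(),(~bl).sum())
                for Q in(P[bl],P[~bl]): 
                    r=cv2.minAreaRect(Q.astype(np.float32)*1000); print(r)
    im=ctrl.get_image(n); hsv=cv2.cvtColor(im,cv2.COLOR_RGB2HSV)
    b=(im[...,0]<95)&(im[...,0]>im[...,2]+12)
    b[:200 if n=="scene" else 300]=0
    k,l,s,c=cv2.connectedComponentsWithStats(b.astype(np.uint8))
    print([(s[i,4],ray(n,c[i],.037)[:2]) for i in range(1,k) if s[i,4]>30])
E
```

```text
sc [ 0.3575 -0.2815  0.03  ]
sc [ 0.3997 -0.0447  0.03  ]
sc [ 0.6657 -0.0933  0.03  ]
sc [ 0.6346 -0.3239  0.03  ]
si [ 0.3999 -0.0516  0.03  ]
si [ 0.6696 -0.1031  0.03  ]
si [ 0.6259 -0.3344  0.03  ]
si [ 0.3565 -0.2827  0.03  ]
scene spatula 0.95 1019 [ 0.5271 -0.1182  0.036 ]
blade [ 0.56697006 -0.12671766] handle [ 0.44776382 -0.09983134] 668 351
((564.0595703125, -125.99391174316406), (56.07509994506836, 116.04008483886719), 77.6104736328125)
((487.405517578125, -108.18801879882812), (59.01639938354492, 277.2837829589844), 77.04912567138672)
scene spatula 0.71 81 [ 0.5685 -0.282   0.036 ]
blade [nan nan] handle [ 0.56962222 -0.28146173] 0 81
((0.0, 0.0), (0.0, 0.0), 0.0)
((570.165771484375, -281.5804138183594), (31.23653221130371, 25.639236450195312), 7.393909454345703)
scene tablea1 0.63 65 [ 0.5672 -0.2252  0.036 ]
scene tablea1 0.55 2473 [0.4962 0.2627 0.036 ]
scene tablea1 0.46 77 [ 0.5678 -0.2826  0.036 ]
scene tablea1 0.17 371 [0.4539 0.0949 0.036 ]
scene cap 0.77 532 [0.5037 0.2513 0.25  ]
[]
side spatula 0.62 1731 [ 0.5126 -0.1166  0.036 ]
blade [ 0.56425364 -0.13021545] handle [ 0.44244615 -0.10076786] 1003 728
((487.2206726074219, -112.24050903320312), (58.079830169677734, 269.4329528808594), 77.30888366699219)
((487.94256591796875, -112.90784454345703), (60.86765670776367, 269.66937255859375), 77.44633483886719)
side spatula 0.24 509 [0.5805 0.5324 0.036 ]
side tablea1 0.66 135 [ 0.569  -0.2836  0.036 ]
side tablea1 0.52 118 [ 0.5237 -0.1982  0.036 ]
side tablea1 0.52 144 [ 0.5692 -0.2268  0.036 ]
side tablea1 0.5 191 [ 0.5212 -0.2777  0.036 ]
side cap 0.91 521 [0.5022 0.2477 0.25  ]
[(np.int32(3085), array([ 0.0211, -0.0033])), (np.int32(53), array([ 0.5236, -0.2003])), (np.int32(108), array([ 0.0936, -0.0721])), (np.int32(55), array([ 0.5688, -0.2833])), (np.int32(50), array([ 0.521 , -0.2777]))]<stdin>:13: RuntimeWarning: Mean of empty slice.
  ret = um.true_divide(
```

```bash
cat >> h.py <<'E'
def to(p,yaw=None):
    "tool-frame shift (mm) and turn to reach TCP p with tool-x yaw (rad)"
    o=ctrl.get_obs(); R=Ro.from_rotvec(o["tool_rot"]).as_matrix(); y0=np.arctan2(R[1,0],R[0,0])
    print("t",round(o["t"],2),"pos",o["tool_pos"].round(4),"yaw",y0.round(3),"q",o["q"].round(2),"open",round(o["opening"],4),"F",o["contact_force"].round(2))
    print("shift",(R.T@(np.array(p)-o["tool_pos"])*1000).round(1),"turn",None if yaw is None else round(-(yaw-y0),3))
E
python3 - <<'E'
from h import *
to([.482,-.109,.12],-.223)
c=np.array([.513,-.189]);a=-.178
R=np.array([[np.cos(a),-np.sin(a)],[np.sin(a),np.cos(a)]])
for p in[(.4825,-.109),(.523,-.199),(.568,-.2832),(.5682,-.226),(.521,-.2777),(.6185,-.141)]: print(p,((np.array(p)-c)@R).round(4))
E
```

```text
t 1.55 pos [ 0.1599 -0.6042  0.2313] yaw 0.259 q [-1.43  0.05  1.61 -0.    1.48 -0.12] open 0.0854 F [-0.56 -0.26 -0.07]
shift [ 438.1 -396.3  111.3] turn 0.482
(0.4825, -0.109) [-0.0442  0.0733]
(0.523, -0.199) [ 0.0116 -0.0081]
(0.568, -0.2832) [ 0.0708 -0.083 ]
(0.5682, -0.226) [ 0.0609 -0.0266]
(0.521, -0.2777) [ 0.0236 -0.0859]
(0.6185, -0.141) [0.0953 0.0659]
```

```bash
python3 -m creep '[[0,29,-26,0,0.04],[0,59,-53,0,0.08],[0,88,-79,0,0.12],[0,117,-106,10,0.16],[0,146,-132,20,0.2],[0,175,-158,30,0.24],[0,204,-185,40,0.28],[0,234,-211,50,0.32],[0,263,-238,60,0.36],[0,292,-264,70,0.4],[0,321,-290,80,0.44],[0,350,-317,90,0.48]]'
python3 - <<'E'
from h import *
to([.482,-.109,.12],-.223)
E
```

```text
t: 2.55
tool_pos: [0.418, -0.2065, 0.1413]
tool_rot: [3.121, -0.35, 0.002]
contact_force: [0.1, -0.9, -0.2]
opening: 0.0853
t 2.55 pos [ 0.418  -0.2065  0.1413] yaw -0.223 q [-0.62 -0.27  2.06 -0.    1.35  1.18] open 0.0853 F [ 0.1  -0.9  -0.19]
shift [  40.8 -109.3   21.3] turn -0.0
```

```bash
python3 -m creep '[[0,14,-37,7,0],[0,27,-73,14,0],[0,41,-109,21,0],[0,41,-109,51,0],[0,41,-109,81,0],[0,41,-109,98,0],[0,41,-109,106,0],[0,41,-109,107,0],[120,41,-109,107,0],[200,41,-109,107,0],[230,41,-109,107,0],[255,41,-109,107,0]]' 50; python3 -m creep '[[255,0,0,0,0],[255,0,0,0,0],[255,0,0,0,0],[255,0,0,0,0]]'
python3 - <<'E'
from h import *
to([.482,-.109,.034],-.178)
cv2.imwrite("pics/w1.png",ctrl.get_image("wrist")[:,:,::-1])
E
```

```text
t: 3.55
tool_pos: [0.4822, -0.1114, 0.0359]
tool_rot: [3.122, -0.347, 0.004]
contact_force: [0.5, 0.3, 1.2]
opening: 0.0392
t: 3.88
tool_pos: [0.482, -0.1113, 0.0355]
tool_rot: [3.122, -0.347, 0.003]
contact_force: [-0.7, -0.9, 5.9]
opening: 0.0184
t 3.88 pos [ 0.482  -0.1113  0.0355] yaw -0.221 q [-0.38 -0.05  2.06 -0.    1.12  1.41] open 0.0184 F [-0.65 -0.9   5.93]
shift [-0.5 -2.2  1.5] turn -0.043
```

View pics/w1.png

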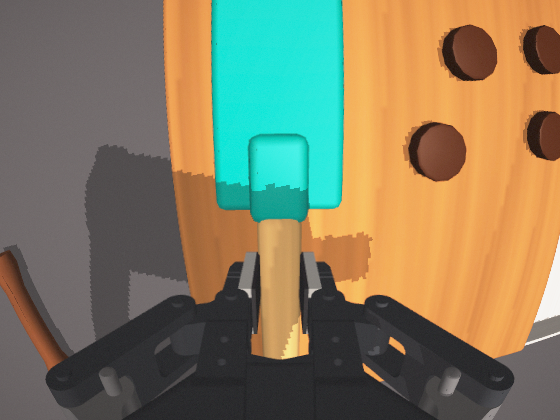

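Spatula handle is held just behind the blade (blade neck at (280,215)), the tablea lie to the right (+tool y). Lift slightly, align with board.

```bash
python3 -m creep '[[255,0,0,-1,-0.01],[255,0,0,-2,-0.03],[255,0,0,-2,-0.043],[255,0,0,-2,-0.043]]'; python3 -m creep '[[255,0,6,0,0],[255,0,18,0,0],[255,0,30,0,0],[255,0,42,0,0],[255,0,54,0,0],[255,0,66,0,0],[255,0,78,0,0],[255,0,90,0,0],[255,0,102,0,0],[255,0,108,0,0],[255,0,110,0,0],[255,0,110,0,0]]';python3 - <<'E'
from h import *
to([.482,-.109,.034],-.178)
cv2.imwrite("pics/w2.png",ctrl.get_image("wrist")[:,:,::-1])
E
```

```text
t: 4.27
tool_pos: [0.4806, -0.1106, 0.0358]
tool_rot: [-3.129, 0.278, 0.002]
contact_force: [-0.6, -0.0, -0.6]
opening: 0.0185
t: 5.27
tool_pos: [0.4615, -0.2196, 0.0363]
tool_rot: [-3.129, 0.281, -0.0]
contact_force: [-0.0, -0.2, -1.9]
opening: 0.0185
t 5.27 pos [ 0.4615 -0.2196  0.0363] yaw -0.179 q [-0.59 -0.01  2.02  0.    1.13  1.16] open 0.0185 F [-0.02 -0.23 -1.86]
shift [   0.5 -112.5    2.3] turn -0.001
```

View pics/w2.png

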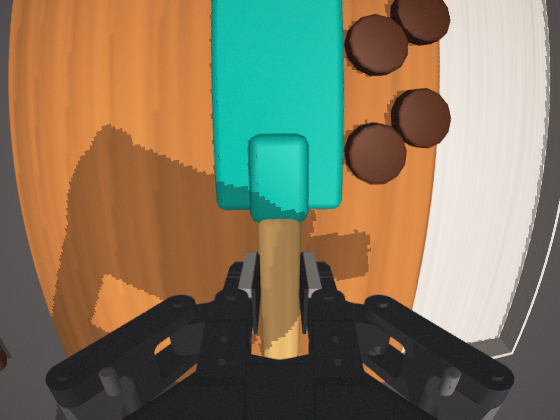

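The blade is pushing all four together, the outer two at the edge; continue 72 mm.

```bash
python3 -m creep '[[255,0,4,0,0],[255,0,12,0,0],[255,0,20,0,0],[255,0,28,0,0],[255,0,36,0,0],[255,0,44,0,0],[255,0,52,0,0],[255,0,60,0,0],[255,0,67,0,0],[255,0,72,0,0],[255,0,73,0,0],[255,0,73,0,0]]';python3 - <<'E'
from h import *
to([.482,-.109,.034],-.178)
cv2.imwrite("pics/w3.png",ctrl.get_image("wrist")[:,:,::-1])
E
```

```text
t: 6.32
tool_pos: [0.4486, -0.2913, 0.0364]
tool_rot: [3.129, -0.281, 0.0]
contact_force: [-0.1, -0.5, -0.2]
opening: 0.0184
t 6.32 pos [ 0.4486 -0.2913  0.0364] yaw -0.179 q [-0.72  0.05  1.97  0.    1.13  1.03] open 0.0184 F [-0.09 -0.49 -0.23]
shift [   0.4 -185.4    2.4] turn -0.001
```

View pics/w3.png

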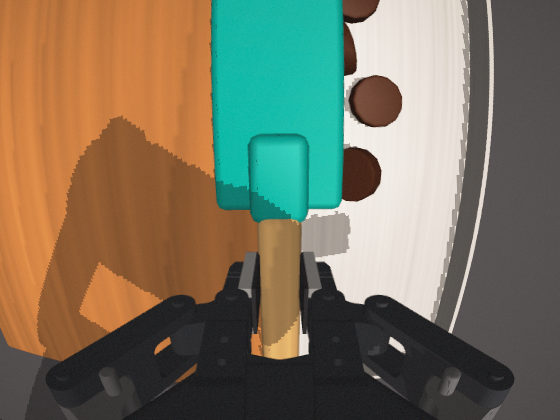

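All four are over the tray, beyond the board edge. Lift, carry the spatula back (also 40 mm toward +x so that it lies fully on the board), lower.

```bash
python3 -m creep '[[255,0,0,-8,0],[255,0,0,-20,0],[255,5,-10,-20,0],[255,10,-35,-20,0],[255,15,-60,-20,0],[255,20,-85,-20,0],[255,25,-110,-20,0],[255,32,-135,-20,0],[255,38,-155,-20,0],[255,40,-162,-20,0],[255,40,-162,-14,0],[255,40,-162,-8,0]]'; python3 -m creep '[[255,0,0,4,0],[255,0,0,7,0],[255,0,0,9,0],[255,0,0,9.5,0],[255,0,0,9.5,0]]';python3 - <<'E'
from h import *
to([.482,-.109,.034],-.178)
E
```

```text
t: 7.37
tool_pos: [0.5173, -0.1385, 0.0446]
tool_rot: [3.128, -0.277, 0.002]
contact_force: [-0.4, 0.1, -1.3]
opening: 0.019
t: 7.78
tool_pos: [0.5165, -0.1394, 0.0355]
tool_rot: [-3.129, 0.282, 0.001]
contact_force: [-2.3, 0.7, 4.8]
opening: 0.0185
t 7.78 pos [ 0.5165 -0.1394  0.0355] yaw -0.18 q [-0.4   0.05  1.97 -0.    1.13  1.35] open 0.0185 F [-2.32  0.74  4.8 ]
shift [-39.4 -23.8   1.6] turn -0.002
```

Contact felt at the grasp height: release, then rise, and check with scene and side cameras.

```bash
python3 -m creep '[[200,0,0,0,0],[120,0,0,0,0],[60,0,0,0,0],[0,0,0,0,0],[0,0,0,0,0],[0,0,0,-10,0],[0,0,0,-40,0],[0,0,0,-80,0],[0,0,0,-120,0],[0,0,0,-160,0],[0,0,0,-200,0],[0,0,0,-240,0]]'
python3 - <<'E'
from h import *
to([.503,.2495,.33])
a=ctrl.get_image("side")[240:420,190:420,::-1]
b=ctrl.get_image("scene")[150:280,130:420,::-1]
for n in("side",):
    for d in ctrl.boxes_of(n,"tablea1"): print(n,d)
a=cv2.resize(a,(460,360),interpolation=cv2.INTER_CUBIC); b=cv2.resize(b,(580,260)); o=np.zeros((620,580,3),np.uint8)[:600]
o[:340,:460]=a[:340]; o[340:600]=b
cv2.imwrite("pics/c.png",o)
E
```

```text
t: 8.78
tool_pos: [0.5163, -0.1383, 0.2777]
tool_rot: [3.129, -0.279, 0.002]
contact_force: [0.8, -0.5, -0.7]
opening: 0.0851
t 8.78 pos [ 0.5163 -0.1383  0.2777] yaw -0.178 q [-0.4  -0.19  1.77  0.    1.56  1.35] open 0.0851 F [ 0.77 -0.51 -0.68]
shift [ -81.8 -379.3  -52.5] turn None
side {'rect': [337.3, 368.0, 14.4, 15.7], 'conf': 0.65}
side {'rect': [313.0, 387.6, 13.6, 12.9], 'conf': 0.58}
side {'rect': [353.5, 367.2, 15.6, 13.0], 'conf': 0.54}
side {'rect': [328.7, 378.6, 12.9, 17.0], 'conf': 0.46}
side {'rect': [220.4, 266.0, 178.2, 154.0], 'conf': 0.37}
```

View pics/c.png

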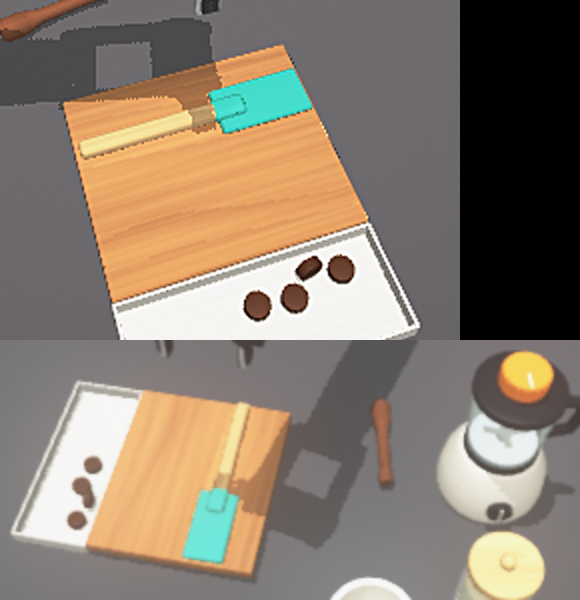

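Four tablea lie in the tray (side crop (257..341, 265..305)); the spatula is flat and entirely on the board. Now to the cap.

```bash
python3 -m creep '[[0,0,0,-15,-0.12],[0,-4,-20,-40,-0.24],[0,-11,-53,-53,-0.36],[0,-19,-88,-53,-0.48],[0,-27,-125,-53,-0.6],[0,-35,-162,-53,-0.72],[0,-43,-199,-53,-0.84],[0,-51,-236,-53,-0.96],[0,-59,-273,-53,-1.08],[0,-67,-310,-53,-1.2],[0,-75,-345,-53,-1.32],[0,-82,-379,-53,-1.44]]'; python3 -m creep '[[0,0,0,0,-0.1],[0,0,0,0,-0.2],[0,0,0,0,-0.27],[0,0,0,0,-0.27]]'
cat >> h.py <<'E'
def wray(uv,z):
    c=ctrl.calibration("wrist"); x,y=(uv[0]-c["cx"])/c["fx"],(uv[1]-c["cy"])/c["fy"]; th=np.hypot(x,y)
    d=c["R"].T@np.array([x/th*np.sin(th),y/th*np.sin(th),np.cos(th)]); o=-c["R"].T@c["t"]; return (o+d*(z-o[2])/d[2]).round(4)
E
python3 - <<'E'
from h import *
to([.503,.2495,.33],1.53)
im=ctrl.get_image("wrist"); cv2.imwrite("pics/w4.png",im[:,:,::-1])
h=cv2.cvtColor(im,cv2.COLOR_RGB2HSV); m=((h[...,0]>8)&(h[...,0]<25)&(h[...,1]>150)&(h[...,2]>100)).astype(np.uint8)
k,l,s,c=cv2.connectedComponentsWithStats(m)
for i in range(1,k):
    if s[i,4]>300:
        y,x=np.nonzero(l==i); P=np.array([wray((a,b),.262)[:2] for a,b in zip(x,y)][::5],np.float32)
        print(s[i],cv2.minEnclosingCircle(P),P.mean(0))
for n in("wrist",):
  for d in ctrl.outline_of(n,"cap"): print(d["rect"],d["conf"],cen(d["mask"]),wray(cen(d["mask"]),.262))
E
```

```text
t: 9.93
tool_pos: [0.502, 0.2508, 0.3262]
tool_rot: [-2.53, -1.861, 0.004]
contact_force: [-0.2, 0.1, -0.3]
opening: 0.0853
t: 10.27
tool_pos: [0.5024, 0.2492, 0.3261]
tool_rot: [-2.261, -2.179, 0.004]
contact_force: [-0.2, 0.1, -0.6]
opening: 0.0855
t 10.27 pos [0.5024 0.2492 0.3261] yaw 1.534 q [ 0.33 -0.14  1.64 -0.    1.64  0.36] open 0.0855 F [-0.23  0.08 -0.6 ]
shift [ 0.3  0.5 -3.9] turn 0.004Traceback (most recent call last):
  File "<stdin>", line 8, in <module>
  File "h.py", line 15, in wray
    c=ctrl.calibration("wrist"); x,y=(uv[0]-c["cx"])/c["fx"],(uv[1]-c["cy"])/c["fy"]; th=np.hypot(x,y)
ValueError: time passes only in moves, steps and waits
```

View pics/w4.png

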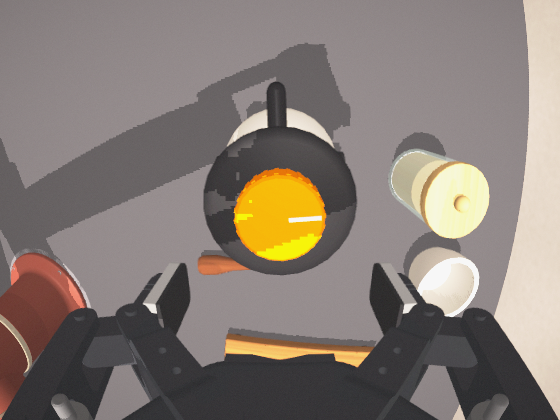

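Wrist view: cap top disc spans about (235–326, 177–261), centred near (280.5,219), centred between the fingers; mortar and canister off to the right.

Run:
```python
from h import *
c=ctrl.calibration("wrist"); ctrl.calibration=lambda n:c
for p in[(235,219),(326,219),(280.5,261),(280.5,177),(280.5,219)]: print(p,wray(p,.262))
for d in ctrl.outline_of("wrist","cap"):
    m=d["mask"]; print(d["rect"],d["conf"],cen(m)); y,x=np.nonzero(m); P=np.array([wray((a,b),.262)[:2] for a,b in zip(x,y)],np.float32); print(cv2.minEnclosingCircle(P))
```

```text
(235, 219) [0.4721 0.2526 0.262 ]
(326, 219) [0.5335 0.2501 0.262 ]
(280.5, 261) [0.5015 0.2201 0.262 ]
(280.5, 177) [0.5039 0.2801 0.262 ]
(280.5, 219) [0.5028 0.2514 0.262 ]
[232.4, 169.9, 93.2, 91.4] 0.61 (np.float64(279.4730689553122), np.float64(214.77300976620302))
((0.5014292597770691, 0.2533673346042633), 0.033404674381017685)
```

```bash
python3 -m creep '[[0,1,0.5,15,0],[0,1,0.5,40,0],[0,1,0.5,65,0],[0,1,0.5,80,0],[0,1,0.5,87,0],[0,1,0.5,89,0],[0,1,0.5,89,0],[40,1,0.5,89,0],[80,1,0.5,89,0],[100,1,0.5,89,0],[120,1,0.5,89,0],[120,1,0.5,89,0]]' 40; python3 -m creep '[[120,0,0,0,0],[120,0,0,0,0],[120,0,0,0,0],[120,0,0,0,0]]';python3 - <<'E'
from h import *
to([.503,.2503,.237],1.53); print(ctrl.get_obs()["wrist_torque"])
E
```

```text
t: 11.37
tool_pos: [0.5039, 0.2502, 0.241]
tool_rot: [2.264, 2.178, 0.002]
contact_force: [-4.1, -1.2, 5.8]
opening: 0.0615
t: 11.7
tool_pos: [0.5039, 0.2502, 0.241]
tool_rot: [2.264, 2.178, 0.002]
contact_force: [-4.8, -1.4, 6.2]
opening: 0.0621
t 11.7 pos [0.5039 0.2502 0.241 ] yaw 1.532 q [ 0.33 -0.1   1.75  0.    1.49  0.37] open 0.0621 F [-4.79 -1.4   6.16]
shift [ 0.  -0.9  4. ] turn 0.002
[-0.12608576  0.84701446 -0.01284355]
```

```bash
python3 -m creep '[[120,0,-0.5,0,0],[120,0,-1,0,-0.04],[120,0,-1,0,-0.08],[120,0,-1,0,-0.12],[120,0,-1,0,-0.15]]';python3 - <<'E'
from h import *
to([.503,.2503,.237],1.53); print(ctrl.get_obs()["wrist_torque"])
E
python3 -m creep '[[120,0,0,0,-0.03],[120,0,0,0,-0.06],[120,0,0,0,-0.08],[120,0,0,0,-0.08]]';python3 - <<'E'
from h import *
to([.503,.2503,.237],1.53); print(ctrl.get_obs()["wrist_torque"],ctrl.get_obs()["effort"][5])
im=ctrl.get_image("wrist"); cv2.imwrite("pics/w5.png",im[100:400,130:430,::-1])
E
```

```text
t: 12.12
tool_pos: [0.5037, 0.2506, 0.2411]
tool_rot: [2.092, 2.342, 0.006]
contact_force: [-1.2, 0.8, 4.9]
opening: 0.0618
t 12.12 pos [0.5037 0.2506 0.2411] yaw 1.684 q [ 0.33 -0.1   1.75  0.    1.49  0.22] open 0.0618 F [-1.2   0.8   4.86]
shift [-0.3 -0.7  4.1] turn 0.154
[ 0.10948207  0.27814808 -0.07779553]
t: 12.45
tool_pos: [0.5037, 0.2507, 0.2411]
tool_rot: [1.998, 2.423, 0.006]
contact_force: [-0.9, 1.4, 5.9]
opening: 0.0616
t 12.45 pos [0.5037 0.2507 0.2411] yaw 1.763 q [ 0.33 -0.1   1.75  0.    1.49  0.14] open 0.0616 F [-0.93  1.38  5.94]
shift [-0.3 -0.8  4.1] turn 0.233
[0.19658225 0.32239467 0.00774905] -0.15259897336363792
```

About 13° turned with no torque (wrong-way stop is within 10°): this way loosens. Continue to 72°.

```bash
python3 -m creep '[[120,0,0,0,-0.1],[120,0,0,0,-0.2],[120,0,0,0,-0.3],[120,0,0,0,-0.4],[120,0,0,0,-0.5],[120,0,0,0,-0.6],[120,0,0,0,-0.7],[120,0,0,0,-0.8],[120,0,0,0,-0.9],[120,0,0,0,-0.97],[120,0,0,0,-1.025],[120,0,0,0,-1.025]]';python3 - <<'E'
from h import *
to([.503,.2503,.237],2.789); print(ctrl.get_obs()["wrist_torque"],ctrl.get_obs()["effort"][5])
im=ctrl.get_image("wrist"); cv2.imwrite("pics/w6.png",im[100:400,130:430,::-1])
a=np.hstack([cv2.imread("pics/w5.png"),cv2.imread("pics/w6.png")]); cv2.imwrite("pics/w56.png",a)
E
```

```text
t: 13.5
tool_pos: [0.5037, 0.2506, 0.241]
tool_rot: [0.551, 3.09, 0.004]
contact_force: [-1.3, 0.8, 6.5]
opening: 0.0618
t 13.5 pos [0.5037 0.2506 0.241 ] yaw 2.789 q [ 0.33 -0.1   1.75  0.    1.49 -0.89] open 0.0618 F [-1.28  0.82  6.45]
shift [ 0.5 -0.5  4. ] turn -0.0
[0.04631166 0.22773866 0.04522928] -0.35853599198162556
```

View pics/w56.png

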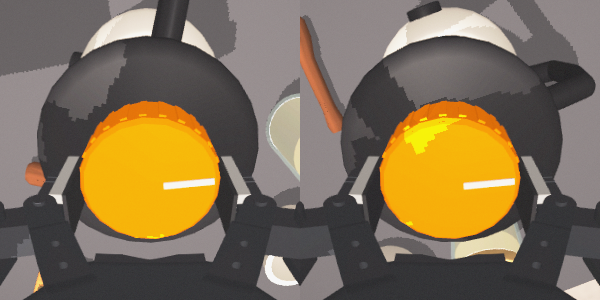

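The mark stays fixed relative to the fingers while the lid's handle rotated: the cap turned with the gripper through 72°. Lift gently.

```bash
python3 -m creep '[[120,0,0,-1,0],[120,0,0,-3,0],[120,0,0,-6,0],[120,0,0,-10,0]]'; python3 -m creep '[[120,0,0,-6,0],[120,0,0,-16,0],[120,0,0,-28,0],[120,0,0,-42,0],[120,0,0,-56,0],[120,0,0,-68,0],[120,0,0,-76,0],[120,0,0,-80,0],[120,0,0,-80,0],[120,0,0,-80,0],[120,0,0,-80,0],[120,0,0,-80,0]]';python3 - <<'E'
from h import *
to([.503,.2503,.331],2.789)
o=[]
for n,(r,c) in(("side",((40,380),(170,440))),("scene",((60,340),(130,430)))):
    im=ctrl.get_image(n); o.append(cv2.resize(im[r[0]:r[1],c[0]:c[1],::-1],(400,500)))
    for d in ctrl.boxes_of(n,"cap")[:2]: print(n,d)
    for d in ctrl.boxes_of(n,"tablea1"): print(n,d)
cv2.imwrite("pics/f.png",np.hstack(o))
E
```

```text
t: 13.88
tool_pos: [0.5032, 0.2504, 0.2478]
tool_rot: [0.554, 3.092, 0.002]
contact_force: [3.9, 3.7, -3.2]
opening: 0.0617
t: 14.88
tool_pos: [0.5024, 0.2499, 0.3276]
tool_rot: [-0.554, -3.091, 0.001]
contact_force: [0.5, 0.6, -0.0]
opening: 0.0619
t 14.88 pos [0.5024 0.2499 0.3276] yaw 2.787 q [ 0.33 -0.14  1.64 -0.    1.64 -0.89] open 0.0619 F [ 0.52  0.59 -0.03]
shift [-0.4  0.6 -3.4] turn -0.002
side {'rect': [186.7, 93.6, 26.5, 24.9], 'conf': 0.82}
side {'rect': [314.3, 385.6, 12.6, 16.0], 'conf': 0.67}
side {'rect': [329.4, 377.9, 12.6, 18.7], 'conf': 0.52}
scene {'rect': [387.6, 130.5, 25.6, 27.4], 'conf': 0.61}
scene {'rect': [170.3, 225.2, 8.3, 6.4], 'conf': 0.41}
```

View pics/f.png

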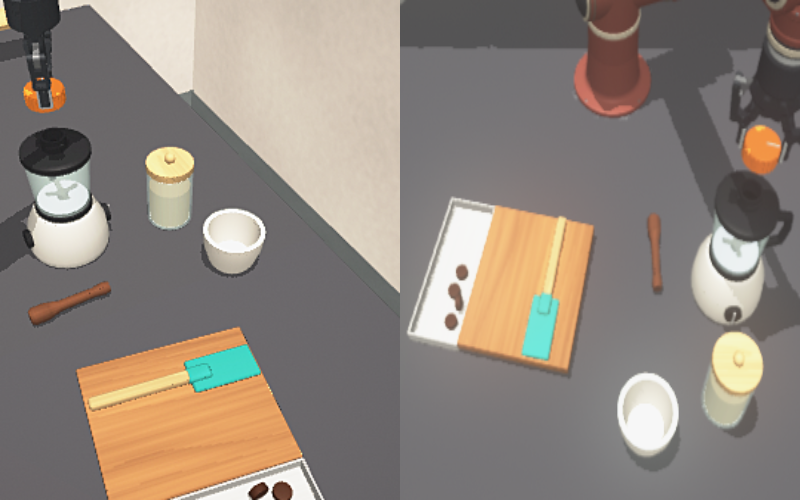

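The cap hangs level in the gripper, with its underside about 65 mm above the filler rim. The neck is exposed, the tablea are in the tray, the spatula is on the board and the bystanders have not moved.

```bash
python3 -c "
from station import ctrl
print(ctrl.finish_job())"
```

```text
the job is handed in; nothing more can be done
None
```

The job is done and handed in at about 15 s of the 67 s allowed.

- **Sweeping:** I swept all four tablea into the catch tray with the spatula. Side and scene pictures showed all four in the tray, one of them tipped on edge. I then laid the spatula back flat, fully on the board. It lies about 40 mm further along than before, because its handle had overhung the edge.
- **Cap:** Turning it counter-clockwise (right-hand thread) met no torque past 13°, so I never needed the other way. I turned it to 72°, and the white mark stayed fixed relative to the fingers, so the cap had not slipped. The cap lifted free without snagging.
- **Final checks:** The grip opening is 62 mm, the contact force is near zero, and the cap is level about 65 mm above the filler rim. The mortar, pestle and canister look unmoved in the last pictures.
- **Disagreement:** In the last detector pass only some of the tablea were reported (two in the side camera, one in the scene camera). The last scene picture still shows all four in the tray.

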